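# Tighten a screen clamp with a T-handled hex key

## Task

Take the red T-handled hex key from its stand, feel along the slot on top of the grey screen clamp for the brass screw's recessed hex socket, and seat the key fully in it without forcing it. Then turn the screw clockwise in several regrasped part turns until it is up against its stop, gently, never wrenching on it, and let go, leaving the key standing seated in the screw. Leave everything else where it is.

Things in the scene. Friction and masses are not known exactly. Their poses are not given: they have to be found in the camera images.
- key: Steel hex key with a red T handle, 180 g, 99 mm tall, upright in the stand with its lower end 6 mm above the table. Origin: centre of the lower end, z up the shaft. Shaft: hexagon 16 mm across flats from 5 to 75 mm up, two flats facing the key's +x and -x (it repeats every 60 degrees); below 5 mm a round nose tapers from 16 to 10 mm diameter.
- handle (a point): Middle of the key's red handle, 87 mm above the key's lower end, axes as the key's. The handle is a bar 60 mm long along x, 20 mm wide along y, 24 mm high, centred on the shaft; grip it across the 20 mm.
- stand: Fixed wooden block 70 x 70 mm, 42 mm high, with a square upright hole 21.5 mm wide, 36 mm deep, in which the key stands loosely. Origin at the centre of its underside. It may be on either side of the table.
- clamp: Fixed grey screen-printing clamp; the frame (300 x 260 mm, 36 mm high) is held on its far side. Origin on the table under the slot's centre; x towards the frame, y along the slot, z up. Block 64 mm along x (jaw to 68 mm on the frame side), 120 mm along y, 60 mm high. Damaged if the key's contacts on it and its screw (added up, wedging included) pass 80 N, or the gripper's 25 N: press with about 10 N.
- slot (a point): Middle of the slot in the clamp's top, level with the top (60 mm above the table), axes as the clamp's. The slot is 22 mm wide (x from -11 to 11 mm), 78 mm long (y from -39 to 39 mm) and 10 mm deep.
- slot_floor (a point): Middle of the slot's flat floor, 50 mm above the table. The brass screw's face is flush in it, on the slot's centre line but anywhere from -18 to 18 mm along y: feel or look for it. In it an upright hex socket 17 mm across flats (mouth bevelled to 21 mm over its top 4 mm), 20 mm deep: a fully seated key's lower end is 30 mm above the table (20 mm below this point).
- screw (a joint): Brass screw's angle, rad, growing clockwise seen from above; starts at 0 to 0.9, firm stop at 3.6. At 0 two socket flats face the clamp's +x and -x: the socket's yaw is the clamp's yaw minus this angle (repeats every 60 degrees). Turning takes 0.06 N m; it stays where left. The key has about 0.12 rad play in it either way.
- ink_tray: Fixed grey open tray 170 x 75 mm, 30 mm high, with three ink bottles; origin at the centre of its underside. It and the stand lie on opposite sides.
- ink_red: Red squeeze ink bottle, 44 mm across, 122 mm tall, standing in the ink tray; origin at the centre of its underside. Bystander.
- ink_white: White squeeze ink bottle, 44 mm across, 122 mm tall, standing in the ink tray; origin at the centre of its underside. Bystander.
- ink_black: Black squeeze ink bottle, 44 mm across, 122 mm tall, standing in the ink tray; origin at the centre of its underside. Bystander.
- squeegee: Squeegee, wooden bar 150 mm long along its y with a black rubber blade, 20 mm high, lying on the screen; origin under the wooden bar. Bystander.
- ink_jar: Orange ink jar with white lid, 72 mm across, 75 mm tall; origin at the centre of its underside. Bystander.
- tape: Roll of blue tape lying flat, 90 mm across, 45 mm high; origin at the centre of its underside. Bystander.

How it is judged (in metres and radians):
On the way, in this order (a step that is already met when the one before it is completed fails the run):
1. the key is lifted out of its stand (height (world z) of key above 0.05 m), for 0.1 s.
2. the key is seated in the screw's socket (z of key in the frame of clamp below 0.036 m and horizontal distance between key and slot below 0.026 m and angle between key's own z axis and vertical below 0.2 rad), for 0.2 s.
At the end, for the whole second after the job is handed in: The screw is turned clockwise to within 0.18 rad of its stop (joint above 3.42), and the key stands at rest, let go, seated in the socket: lower end less than 36 mm above the table (6 mm from the socket's bottom), within 26 mm of the slot's middle, tilted less than 0.2 rad (all of step 2 and value of joint screw above 3.42 rad and linear speed of key below 0.02 m/s and angular speed of key below 0.1 rad/s); the robot touches nothing.
It fails at once if key forced against the clamp or its screw with more than 80 N (contact force between key and clamp above 80 N).
It fails at once if a bystander is moved by more than 25 mm (distance of any of ink_red, ink_white, ink_black, squeegee, ink_jar, tape from where it was at the start of the episode above 0.025 m).
It fails at once if the gripper pushes the clamp or screen with more than 25 N (contact force between any of the fingers, the arm and clamp above 25 N).
It also fails if it takes over 72 s, if anything falls off the work surface, if the arm or the gripper's body presses on something with over 40 N, if the wrist force passes 120 N, or if a joint passes its speed limit or range.

## Robot

A 6-joint arm with a two-finger parallel gripper is mounted at the origin on the work surface. World frame = base frame: x ahead of the robot, y to its left, z up, the work surface at z = 0. Lengths are in mm, angles in rad, forces in N, time in s.
With the tool pointing down it reaches from about 300 to 875 mm from the base axis. Payload 6.4 kg.
Tool frame: the origin (TCP) lies at the very end of the fingers, on their centre line; the grasp point (between the pads) lies 19 mm behind it; z points along the fingers, y is the direction in which the jaws open and shut (so a half turn about z gives the same grasp; the last joint's range is limited). The gripper opens to 85 mm and grips with 20 to 120 N. Pads are 22 mm wide; open, the fingers measure 114 mm over their backs; the gripper's body (76 mm by 85 mm) begins 54 mm behind the grasp point. The pads swing forward as they close: fully open they stand 13 mm farther back than shut.
Start: joints at [0.988, 0.181, 1.607, -0, 1.354, -0.206], TCP at [211.559, 534.681, 197.688] pointing down, gripper open.
Joint ranges: [-2.99, 2.99], [-0.89, 2.07], [0.3, 2.58], [-1.14, 4.28], [0, 2.63], [-3.12, 3.12]. Speed limits (rad/s): [2.57, 2.57, 3.01, 3.14, 3.14, 3.14].

## Interface

Orientations are given as a rotation vector (axis times angle).
In Python, from bench import bot, imaging, ticket gives the robot as it stands.
- The arm moves only by the shell command python3 -m creep 'ROWS' [OPENING] [FORCE]. ROWS is a JSON object of lists of equal length, an entry for each row: "delta_pos": the shift along the world's x, y, z in cm, a list of three; "twist": the turn about the world's z in degrees. In form: {"delta_pos": [[tx, ty, tz], ...], "twist": [twist, ...]}. A call has 1 to 20 rows; each row shifts and turns the commanded pose from where the row before left it; what a row does not reach is not made up. A row lasts 1/12 s, in which the tool goes at most 41.7 mm and 7.16 degrees, less where a joint would pass 70% of its speed; a pose out of reach is approached as far as the arm can. A call is refused whole if a number of a shift passes 4.17 or a number of a turn 7.16, either way. A call with a gripper value outside its range is refused whole. OPENING is the finger opening in cm, from 0 to 8.54, set as the call begins (- or left out, the last holds). The fingers move at their own pace and stop on an object; FORCE is the grip in N (left out, the last holds). Time passes only in rows, so rows that do not move let the fingers close. It gives the time, the measured TCP pose, the force and the opening at its end, in the units of the state.
- bot.observe(): the state, without advancing time (a new reading comes with each control period).
- imaging.snapshot(name): name is "scene" or "top"; returns a dict with "image" (480x640x3 uint8, red, green, blue), "fx", "fy", "cx", "cy" (pixels), "pose" (4x4, takes a point from camera to world coordinates). Camera axes: x right, y up, looking along -z (the intrinsics and any distortion apply to the point x, -y, -z); pixel columns grow to the right and rows downward; lengths in mm; the calibration is good to about 2 mm. A picture is of the moment at which its call begins. There is no depth.
- ticket.close_job(): hands the job in, once; it reports no verdict.
The state is a dict: "clock": time; "joint_pos": joint angles; "qvel": joint speeds; "effort": joint torques, N m; "tcp_pos": TCP position; "orientation": TCP orientation; "ft_force": force on the tool from outside, world axes, zero at the start; "wrist_torque": the same for the moment, N m; "gripper_width": finger opening in mm.
Only numpy, scipy, OpenCV 4.12 (cv2) and the standard library are available. Lean on these libraries where they do the work, as an engineer would, in place of code of your own. Each camera call takes 0.05 s, during which the arm holds its last target.

## Working session

There is one attempt and no reset: what is moved stays moved. The work goes in short steps, Python scripts to look and compute and a shell command to move; the robot and the scene stay as the last step left them, time stands still between calls to the robot, and variables do not carry over. Pictures are saved under pics/ and viewed, and the job is handed in when it is done.

```bash
mkdir -p pics; ls; python3 - <<'E'
from bench import bot, imaging
import cv2
print(bot.observe())
for n in("scene","top"):
    s=imaging.snapshot(n); cv2.imwrite(f"pics/{n}0.png",s["image"][:,:,::-1]); print({k:v for k,v in s.items() if k!="image"})
E
```

```text
pics
{'clock': 0.0, 'joint_pos': array([ 9.87713826e-01,  1.81560752e-01,  1.60803788e+00,  1.54906544e-06,
        1.35380078e+00, -2.06336083e-01]), 'qvel': array([-0.00166025,  0.00018504, -0.00208746, -0.00206412,  0.00019507,
       -0.00034245]), 'effort': array([ 6.54951054e-04, -4.44876087e+01, -3.51332688e+01, -2.99909898e-04,
        9.18939302e-03, -7.72417916e-07]), 'tcp_pos': array([211.18959021, 534.13600814, 196.7586968 ]), 'orientation': array([-5.88168138e-01, -3.08533339e+00,  2.61833284e-03]), 'ft_force': array([-0.48146596, -0.39065956, -0.31788738]), 'wrist_torque': array([-0.00756768,  0.05010235, -0.0443283 ]), 'gripper_width': 85.36020395180633}
{'fx': 454.29338456498965, 'fy': 454.29338456498965, 'cx': 316.9756265117794, 'cy': 244.38933941626738, 'pose': array([[-5.36653602e-01, -5.96885036e-01,  5.96432030e-01,
         1.21585217e+03],
       [ 8.43752456e-01, -3.71883238e-01,  3.87020219e-01,
         4.33382853e+02],
       [-9.20350295e-03,  7.10936784e-01,  7.03195694e-01,
         8.63729314e+02],
       [ 0.00000000e+00,  0.00000000e+00,  0.00000000e+00,
         1.00000000e+00]])}
{'fx': 461.0851648077709, 'fy': 461.0851648077709, 'cx': 322.835772159854, 'cy': 240.42182843897243, 'pose': array([[-1.17451804e-02,  9.96311097e-01, -8.50073435e-02,
         4.73583687e+02],
       [-9.99923755e-01, -1.13784432e-02,  4.79741626e-03,
         1.66852220e+01],
       [ 3.81246782e-03,  8.50572086e-02,  9.96368775e-01,
         1.10022457e+03],
       [ 0.00000000e+00,  0.00000000e+00,  0.00000000e+00,
         1.00000000e+00]])}
```

View pics/scene0.png

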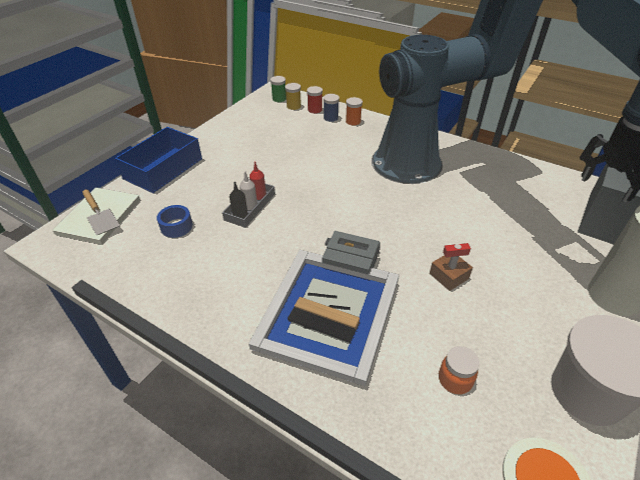

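View pics/top0.png

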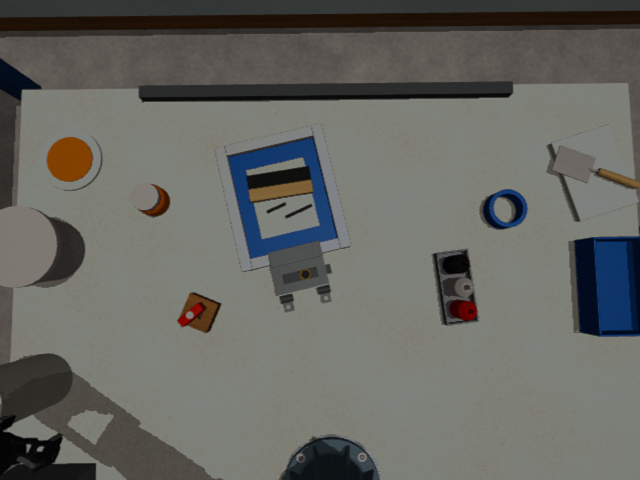

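The top view shows the stand near px (199,312) with the red handle at about (191,315). The clamp is near (300,268), its slot has a brass spot at about (305,273), and the tray is at (457,287). I'll zoom in and measure.

```bash
cat > h.py <<'E'
import numpy as np, cv2
from bench import bot, imaging
def ray(s,u,v):
    P=s["pose"]; d=P[:3,:3]@np.array([(u-s["cx"])/s["fx"],-(v-s["cy"])/s["fy"],-1.]); return P[:3,3],d
def plane(s,u,v,z):
    o,d=ray(s,u,v); return o+d*(z-o[2])/d[2]
def proj(s,p):
    P=s["pose"]; q=P[:3,:3].T@(np.asarray(p,float)-P[:3,3]); return s["cx"]+s["fx"]*q[0]/-q[2], s["cy"]-s["fy"]*q[1]/-q[2]
def two(a,ua,b,ub):
    o1,d1=ray(a,*ua);o2,d2=ray(b,*ub)
    d1=d1/np.linalg.norm(d1);d2=d2/np.linalg.norm(d2)
    t=np.linalg.lstsq(np.c_[d1,-d2],o2-o1,rcond=None)[0]
    p,q=o1+d1*t[0],o2+d2*t[1]; return (p+q)/2,np.linalg.norm(p-q)
def crop(s,u0,v0,u1,v1,k,name):
    cv2.imwrite(name,cv2.resize(np.ascontiguousarray(s["image"][v0:v1,u0:u1,::-1]),None,fx=k,fy=k,interpolation=cv2.INTER_CUBIC))
def redmask(im):
    h=cv2.cvtColor(im,cv2.COLOR_RGB2HSV); return (((h[...,0]<6)|(h[...,0]>172))&(h[...,1]>170)&(h[...,2]>60)).astype(np.uint8)
E
python3 - <<'E'
from h import *
t=imaging.snapshot("top"); s=imaging.snapshot("scene")
crop(t,160,235,340,335,4,"pics/t1.png"); crop(s,310,220,490,300,4,"pics/s1.png")
for n,c,box in(("top",t,(165,290,230,340)),("scene",s,(430,230,490,290))):
    m=redmask(c["image"])[box[1]:box[3],box[0]:box[2]]
    k,l,st,ce=cv2.connectedComponentsWithStats(m); i=1+np.argmax(st[1:,4]); ys,xs=np.where(l==i)
    r=cv2.minAreaRect(np.c_[xs+box[0],ys+box[1]].astype(np.float32)); print(n,st[i],ce[i]+[box[0],box[1]],r, cv2.boxPoints(r).tolist())
E
```

```text
top [ 13  13  26  24 202] [190.67821782 314.2970297 ] ((190.27865600585938, 314.43438720703125), (9.218655586242676, 28.04007911682129), 50.19443130493164) [[176.55734252929688, 319.8688049316406], [198.09832763671875, 301.9179992675781], [203.99996948242188, 308.9999694824219], [182.458984375, 326.9507751464844]]
scene [15 14 25  7 89] [456.76404494 246.95505618] ((456.99407958984375, 246.92347717285156), (5.215362071990967, 23.92930793762207), 85.60128784179688) [[444.8646545410156, 245.24111938476562], [468.7234802246094, 243.40582275390625], [469.1235046386719, 248.6058349609375], [445.2646789550781, 250.44113159179688]]
```

```bash
python3 -m creep --help | head -30
```

```text
invalid input: not JSON, or not a number
```

View pics/t1.png

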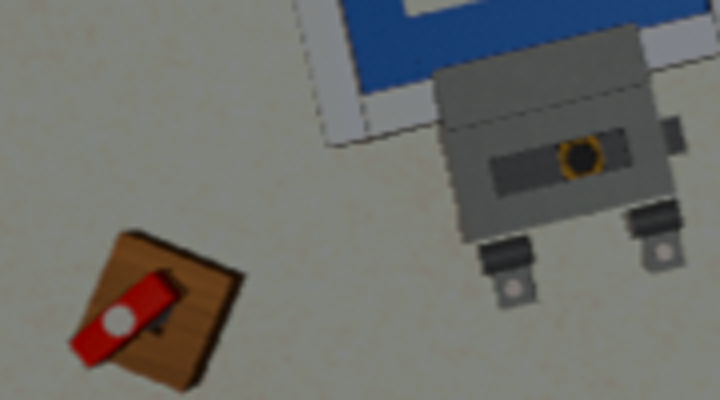

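View pics/s1.png

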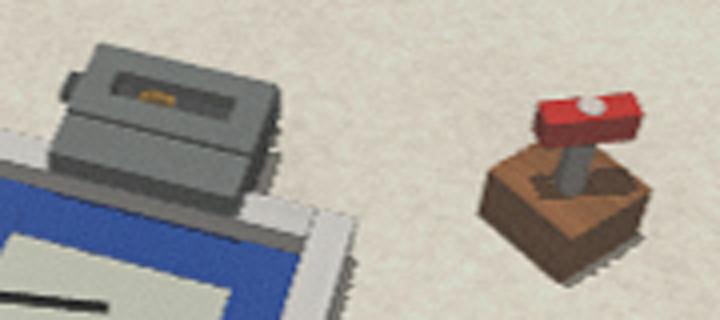

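The key's end disk shows at top px (189.5,315) and scene px (457.4,246). The slot rim corners and the brass ring at about (305,274) are also clear, so I'll measure from those.

```bash
python3 - <<'E'
from h import *
np.set_printoptions(precision=1,suppress=True)
t=imaging.snapshot("top"); s=imaging.snapshot("scene")
T=lambda x,y:((x+.5)/4-.5+160,(y+.5)/4-.5+235)
S=lambda x,y:((x+.5)/4-.5+310,(y+.5)/4-.5+220)
print("disk", two(t,T(119,321),s,S(591,105)), plane(t,*T(119,321),105),plane(s,*S(591,105),105))
# red top face ends
a=plane(t,*T(82,355),104);b=plane(t,*T(166,280),104);print("handle ends",a,b,np.linalg.norm(a-b),np.degrees(np.arctan2(*(b-a)[1::-1])))
c=[plane(t,*T(*p),60) for p in((489,160),(627,128),(633,165),(497,198))]
print("slot rim",np.array(c),np.mean(c,0)); c=np.array(c)
print("len",np.linalg.norm(c[0]-c[1]),np.linalg.norm(c[1]-c[2]), "yaw of y axis",np.degrees(np.arctan2(*(c[0]-c[1])[1::-1])),np.degrees(np.arctan2(*(c[3]-c[2])[1::-1])))
# slot in scene
d=np.array([plane(s,*S(*p),60) for p in((117,72),(238,97),(232,121),(108,96))]);print("scene rim",d,d.mean(0))
# block corners
b=np.array([plane(t,*T(*p),60) for p in((441,130),(651,82),(676,192),(464,242))]);print("block",b,b.mean(0))
print(np.degrees(np.arctan2(*(b[0]-b[1])[1::-1])),np.linalg.norm(b[0]-b[1]),np.linalg.norm(b[1]-b[2]))
for c_,box,n in((t,(270,255,330,295),"top"),(s,(330,230,380,252),"scene")):
    h=cv2.cvtColor(c_["image"],cv2.COLOR_RGB2HSV)[box[1]:box[3],box[0]:box[2]]
    m=((h[...,0]>12)&(h[...,0]<28)&(h[...,1]>120)).astype(np.uint8); ys,xs=np.where(m)
    print(n,len(xs),xs.min()+box[0],xs.max()+box[0],ys.min()+box[1],ys.max()+box[1],xs.mean()+box[0],ys.mean()+box[1])
    u=((xs.min()+xs.max())/2+box[0],(ys.min()+ys.max())/2+box[1]); print("screw",plane(c_,*u,50))
st=np.array([plane(t,*T(*p),42) for p in((123,232),(244,275),(188,390))]);print("stand centre",(st[0]+st[2])/2,np.linalg.norm(st[0]-st[1]),np.linalg.norm(st[1]-st[2]))
from scipy.spatial.transform import Rotation as R
print(R.from_rotvec(bot.observe()["orientation"]).as_matrix())
E
```

```text
disk (array([402.1, 299.1, 105.2]), np.float64(1.0408273465683746)) [402.3 298.6 105. ] [401.5 299.5 105. ]
handle ends [384.5 318.4 104. ] [423.6 274.1 104. ] 59.13594594956189 -48.551958999538314
slot rim [[486.2 104.7  60. ]
 [503.2  26.9  60. ]
 [482.4  23.8  60. ]
 [464.9 100.3  60. ]] [484.2  63.9  60. ]
len 79.63069714253821 21.057529552592182 yaw of y axis 102.37698739910581 102.93297767393989
scene rim [[483.9  25.3  60. ]
 [463.2 101.4  60. ]
 [484.  108.1  60. ]
 [505.7  31.6  60. ]] [484.2  66.6  60. ]
block [[503.3 131.7  60. ]
 [529.   13.1  60. ]
 [467.   -0.2  60. ]
 [440.5 118.9  60. ]] [485.   65.9  60. ]
102.22465743299458 121.29534376861821 63.416292179325694
top 57 300 310 269 279 304.7368421052632 274.0526315789474
screw [487.1  53.   50. ]
scene 14 345 352 243 245 348.85714285714283 243.71428571428572
screw [482.   52.9  50. ]
stand centre [403.3 295.9  42. ] 73.47814362988466 71.35275122460659
[[-0.9  0.4 -0. ]
 [ 0.4  0.9 -0. ]
 [ 0.  -0.  -1. ]]
```

Everything agrees:
- Handle top at about (402,299,105), with its bar yaw at about 131.5°.
- Slot centre at about (484.3,65.3), with clamp yaw at about 12.5°.
- Screw about 12.5 mm along -y, near (487,53).

Next I'll move over the key.

```bash
python3 -m creep '{"delta_pos":[[1.92,-2.36,0],[1.92,-2.36,0],[1.92,-2.36,0],[1.92,-2.36,0],[1.92,-2.36,0],[1.92,-2.36,0],[1.92,-2.36,0],[1.92,-2.36,0],[1.92,-2.36,0],[1.92,-2.36,0],[0,0,0],[0,0,0],[0,0,0]],"twist":[-2.7,-2.7,-2.7,-2.7,-2.7,-2.7,-2.7,-2.7,-2.7,-2.7,0,0,0]}' 8.5 60
python3 - <<'E'
from h import *
t=imaging.snapshot("top");s=imaging.snapshot("scene")
crop(t,140,250,260,350,5,"pics/t2.png");crop(s,390,150,530,290,4,"pics/s2.png")
E
```

```text
clock: 1.38
tcp_pos: [403.3, 298.9, 197.6]
orientation: [-1.292, -2.863, -0.0]
ft_force: [0.5, 0.6, 0.2]
gripper_width: 84.9
```

```bash
python3 -m creep '{"delta_pos":[[-0.08,0,-2.0],[0,0,-2.0],[0,0,-2.0],[0,0,-2.0],[0,0,-2.0],[0,0,-1.5],[0,0,-0.8],[0,0,0],[0,0,0]],"twist":[0,0,0,0,0,0,0,0,0]}'
python3 - <<'E'
from h import *
t=imaging.snapshot("top");s=imaging.snapshot("scene")
crop(t,140,250,260,350,5,"pics/t3.png");crop(s,390,170,530,290,5,"pics/s3.png")
E
```

```text
clock: 2.23
tcp_pos: [402.4, 299.3, 74.8]
orientation: [-1.291, -2.864, 0.0]
ft_force: [0.4, -0.3, 0.3]
gripper_width: 84.8
```

View pics/s3.png

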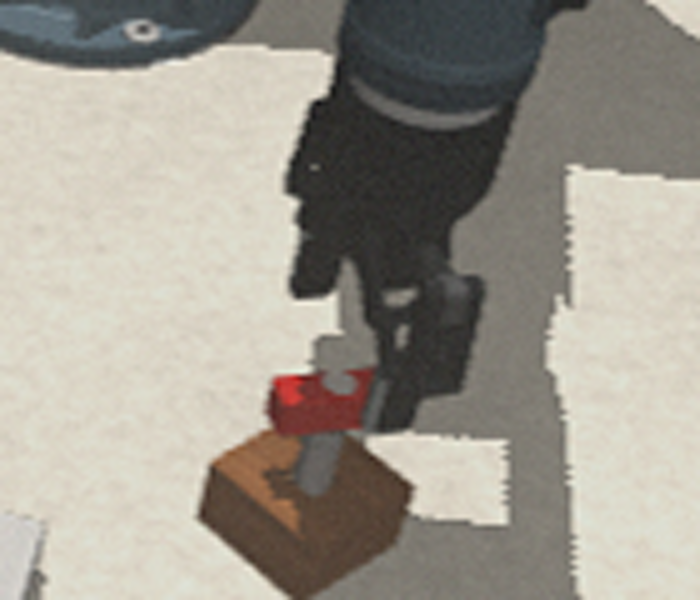

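View pics/t3.png

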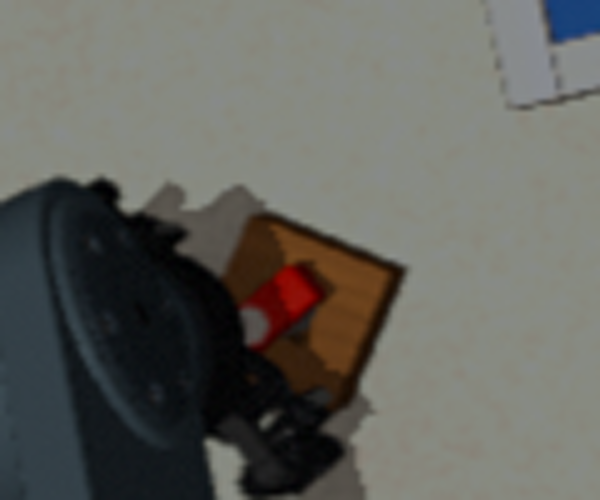

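```bash
python3 - <<'E'
from h import *
s=imaging.snapshot("scene")
c=np.array([402.4,299.3,0]);y=np.array([.75,.66,0])
for a in(-42,42):
  for z in(75,100): print(a,z,[(q-o)*5 for q,o in zip(proj(s,c+y*a+[0,0,z]),(390,170))])
E
```

```text
-42 75 [np.float64(291.64581733726493), np.float64(364.30012308098327)]
-42 100 [np.float64(301.63402180845594), np.float64(327.5974154169621)]
42 75 [np.float64(355.87945171296553), np.float64(488.38077100623735)]
42 100 [np.float64(367.51311386880957), np.float64(451.69213976065464)]
```

```bash
python3 - <<'E'
from h import *
t=imaging.snapshot("top");s=imaging.snapshot("scene")
c=np.array([402.4,299.3,0]);y=np.array([.75,.66,0])
im=cv2.resize(np.ascontiguousarray(t["image"][250:350,140:260,::-1]),None,fx=5,fy=5,interpolation=cv2.INTER_CUBIC)
im=cv2.convertScaleAbs(im,alpha=2.5)
im2=cv2.resize(np.ascontiguousarray(s["image"][170:290,390:530,::-1]),None,fx=5,fy=5,interpolation=cv2.INTER_CUBIC)
im2=cv2.convertScaleAbs(im2,alpha=1.8)
for a in(-42,0,42):
  for z,co in((88,(0,255,0)),(110,(255,0,255))):
    for c_,i,o in((t,im,(140,250)),(s,im2,(390,170))):
      u=proj(c_,c+y*a+[0,0,z]); cv2.circle(i,(int((u[0]-o[0])*5),int((u[1]-o[1])*5)),5,co,-1)
cv2.imwrite("pics/t4.png",im);cv2.imwrite("pics/s4.png",im2)
E
```

```text
(no output)
```

View pics/t4.png

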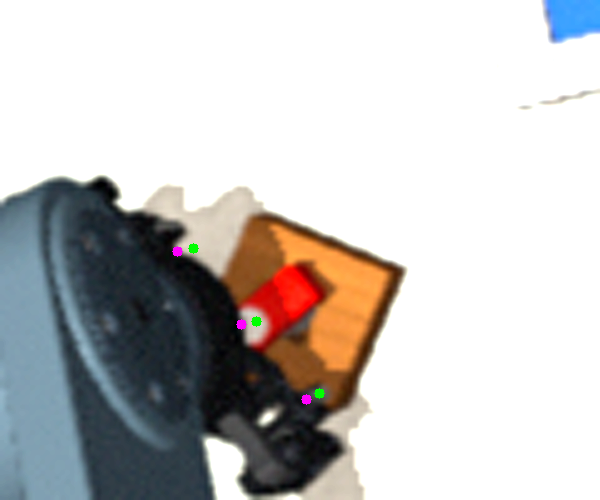

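View pics/s4.png

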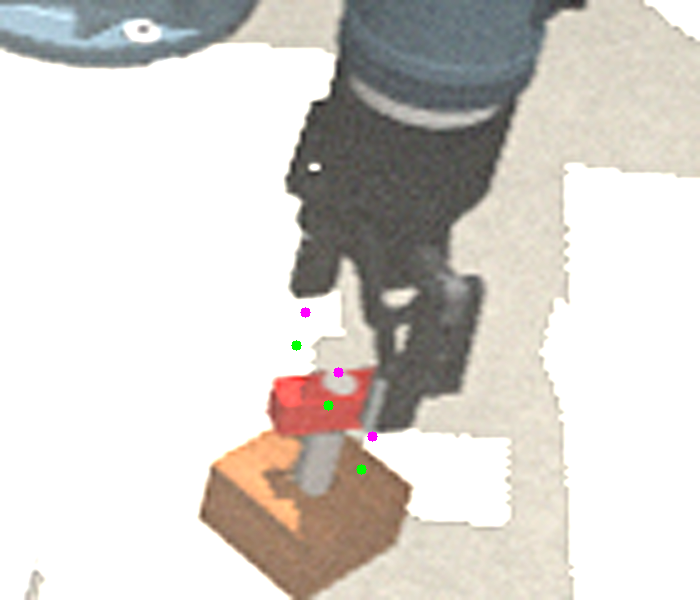

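The scene view shows the fingers straddling the handle, but their tips look higher than I predicted. I'll close gently and check.

```bash
python3 -m creep '{"delta_pos":[[0,0,0],[0,0,0],[0,0,0],[0,0,0],[0,0,0],[0,0,0],[0,0,0],[0,0,0],[0,0,0],[0,0,0],[0,0,0],[0,0,0]],"twist":[0,0,0,0,0,0,0,0,0,0,0,0]}' 0 25
python3 - <<'E'
from h import *
t=imaging.snapshot("top");s=imaging.snapshot("scene")
c=np.array([402.4,299.3,0]);y=np.array([.75,.66,0])
im=cv2.convertScaleAbs(cv2.resize(np.ascontiguousarray(t["image"][250:350,140:260,::-1]),None,fx=5,fy=5,interpolation=cv2.INTER_CUBIC),alpha=2.5)
im2=cv2.convertScaleAbs(cv2.resize(np.ascontiguousarray(s["image"][170:290,390:530,::-1]),None,fx=5,fy=5,interpolation=cv2.INTER_CUBIC),alpha=1.8)
cv2.imwrite("pics/t5.png",im);cv2.imwrite("pics/s5.png",im2)
E
```

```text
clock: 3.48
tcp_pos: [402.8, 298.7, 74.7]
orientation: [-1.292, -2.863, 0.0]
ft_force: [0.2, -0.3, 0.8]
gripper_width: 0.0
```

View pics/s5.png

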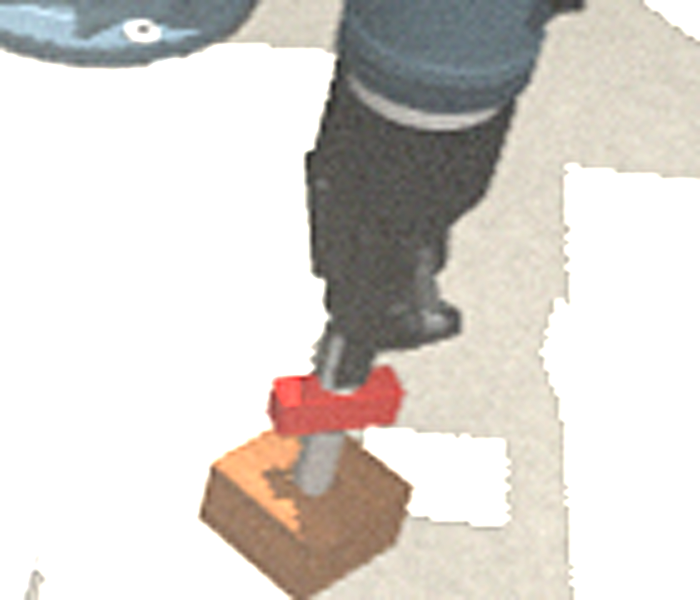

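View pics/t5.png

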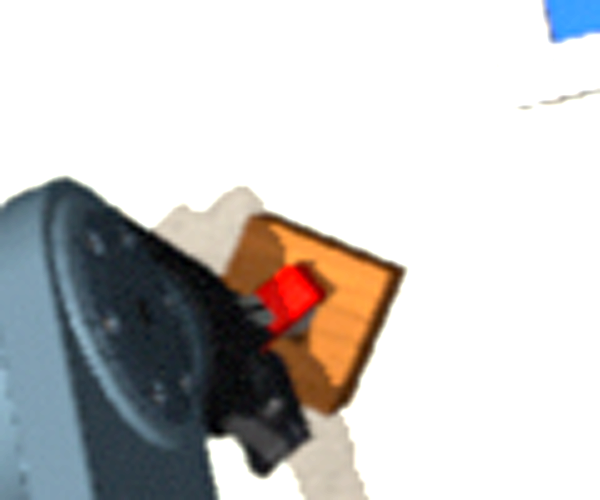

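The fingers closed to 0 just above the handle, over the disk. So the tips really sit about 30 mm above the reported TCP height. I'll raise and triangulate the closed tip to measure the offset.

```bash
python3 -m creep '{"delta_pos":[[0,0,1],[0,0,2],[0,0,2],[0,0,2],[0,0,0],[0,0,0],[0,0,0]],"twist":[0,0,0,0,0,0,0]}'
python3 - <<'E'
from h import *
t=imaging.snapshot("top");s=imaging.snapshot("scene")
im=cv2.convertScaleAbs(cv2.resize(np.ascontiguousarray(t["image"][250:350,140:260,::-1]),None,fx=5,fy=5,interpolation=cv2.INTER_CUBIC),alpha=2.5)
im2=cv2.convertScaleAbs(cv2.resize(np.ascontiguousarray(s["image"][150:290,390:530,::-1]),None,fx=4,fy=4,interpolation=cv2.INTER_CUBIC),alpha=1.8)
cv2.imwrite("pics/t6.png",im);cv2.imwrite("pics/s6.png",im2)
for z in (145,175): print(z,(np.array(proj(s,[402.8,298.7,z]))-[390,150])*4,(np.array(proj(t,[402.8,298.7,z]))-[140,250])*5)
E
```

```text
clock: 4.17
tcp_pos: [402.5, 298.5, 144.5]
orientation: [-1.292, -2.863, 0.0]
ft_force: [0.4, -1.0, 0.7]
gripper_width: 0.2
145 [281.92888215 335.00022823] [218.91882935 330.4453338 ]
175 [293.2939031  296.17515196] [196.48198125 336.3787503 ]
```

View pics/s6.png

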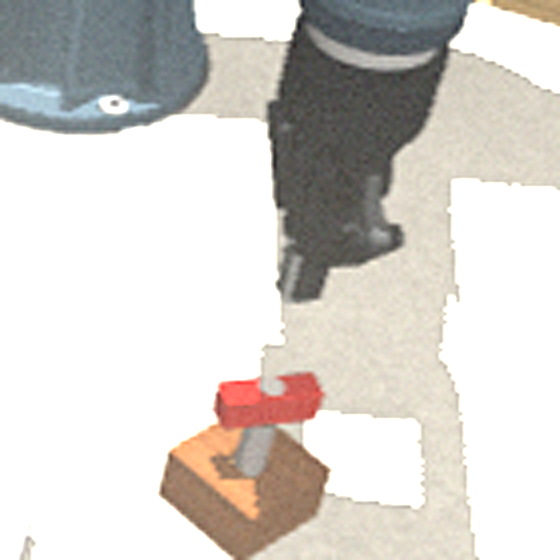

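View pics/t6.png

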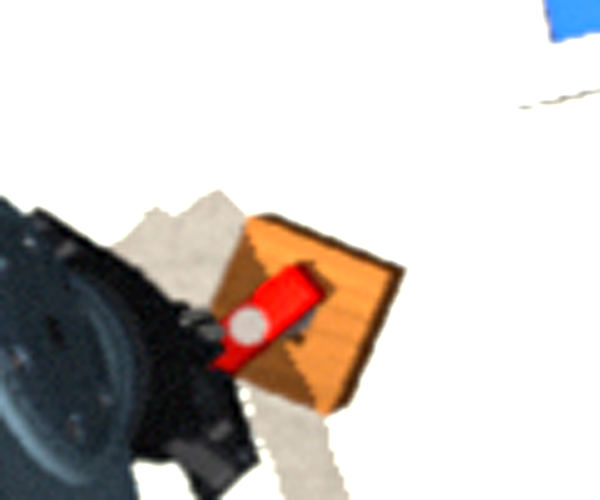

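```bash
python3 - <<'E'
from h import *
t=imaging.snapshot("top");s=imaging.snapshot("scene")
for a,b in(((205,322),(305,298)),((212,322),(300,298)),((200,320),(303,298))):
  print(two(t,(a[0]/5+140,a[1]/5+250),s,(b[0]/4+390,b[1]/4+150)))
im=cv2.convertScaleAbs(cv2.resize(np.ascontiguousarray(t["image"][295:335,150:210,::-1]),None,fx=12,fy=12,interpolation=cv2.INTER_CUBIC),alpha=3.5)
cv2.imwrite("pics/t7.png",im)
E
```

```text
(array([406.23721085, 300.42247104, 176.15512858]), np.float64(11.129993469305903))
(array([406.15483889, 297.90840477, 174.91583137]), np.float64(10.91198619756406))
(array([407.64085176, 300.77626906, 177.59698335]), np.float64(8.643951711190521))
```

View pics/t7.png

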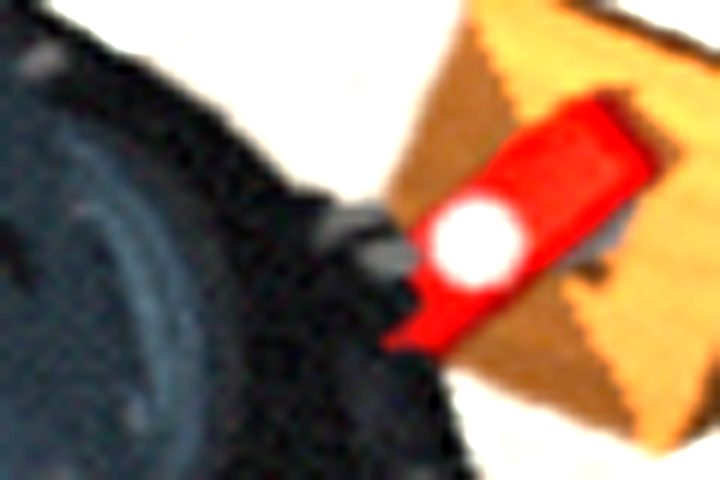

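Both pads appear centred over the handle, and the real tip is at z≈175 when reported z is 144.5. So the reported z reads about 31 mm low, while x and y are fine. I'll open and descend to reported z≈44.

```bash
python3 -m creep '{"delta_pos":[[0,0,0],[0,0,0],[0,0,0],[0,0,0],[0,0,0],[0,0,0],[0,0,0],[0,0,0],[0,0,-1],[0,0,-2],[0,0,-2],[0,0,-2],[0,0,-1],[0,0,-1],[0,0,-0.6],[0,0,-0.5],[0,0,0],[0,0,0]],"twist":[0,0,0,0,0,0,0,0,0,0,0,0,0,0,0,0,0,0]}' 8.5 60
python3 - <<'E'
from h import *
t=imaging.snapshot("top");s=imaging.snapshot("scene")
im2=cv2.convertScaleAbs(cv2.resize(np.ascontiguousarray(s["image"][170:290,390:530,::-1]),None,fx=5,fy=5,interpolation=cv2.INTER_CUBIC),alpha=1.8)
cv2.imwrite("pics/s8.png",im2)
E
```

```text
clock: 5.87
tcp_pos: [403.2, 298.9, 44.1]
orientation: [1.292, 2.863, 0.001]
ft_force: [-0.3, 0.1, -0.0]
gripper_width: 84.9
```

View pics/s8.png

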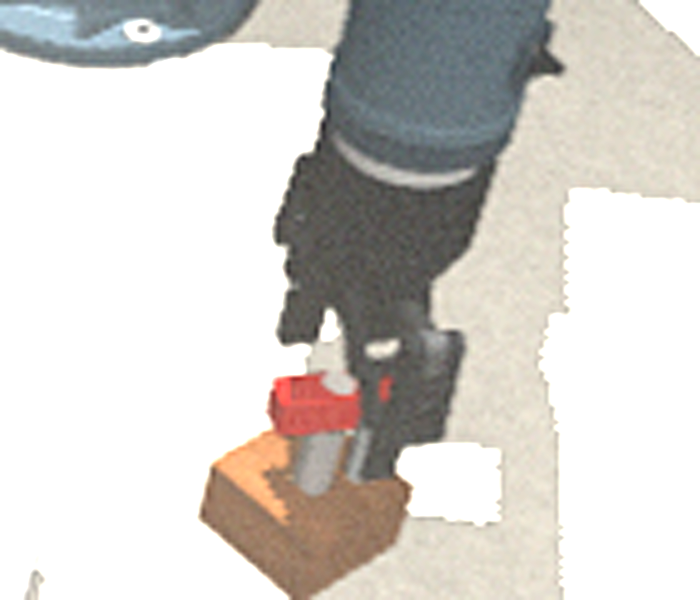

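The near pad's lower end is now at about (362,475), as predicted for z≈88. Closing now.

```bash
python3 -m creep '{"delta_pos":[[0,0,0],[0,0,0],[0,0,0],[0,0,0],[0,0,0],[0,0,0],[0,0,0],[0,0,0],[0,0,0],[0,0,0],[0,0,0]],"twist":[0,0,0,0,0,0,0,0,0,0,0]}' 0 60

```

```text
clock: 6.88
tcp_pos: [402.9, 298.7, 43.9]
orientation: [1.292, 2.863, 0.0]
ft_force: [-0.6, -1.7, 5.2]
gripper_width: 19.0
```

```bash
python3 -m creep '{"delta_pos":[[0,0,0.3],[0,0,0.7],[0,0,1],[0,0,1.5],[0,0,2],[0,0,2],[0,0,2],[0,0,1.5],[0,0,0],[0,0,0],[0,0,0]],"twist":[0,0,0,0,0,0,0,0,0,0,0]}'
python3 - <<'E'
from h import *
t=imaging.snapshot("top");s=imaging.snapshot("scene")
im2=cv2.convertScaleAbs(cv2.resize(np.ascontiguousarray(s["image"][130:290,390:530,::-1]),None,fx=3.7,fy=3.7,interpolation=cv2.INTER_CUBIC),alpha=1.8)
cv2.imwrite("pics/s9.png",im2)
E
```

```text
clock: 7.8
tcp_pos: [402.2, 298.4, 153.0]
orientation: [-1.292, -2.863, 0.001]
ft_force: [-0.3, 0.5, -1.0]
gripper_width: 19.3
```

View pics/s9.png

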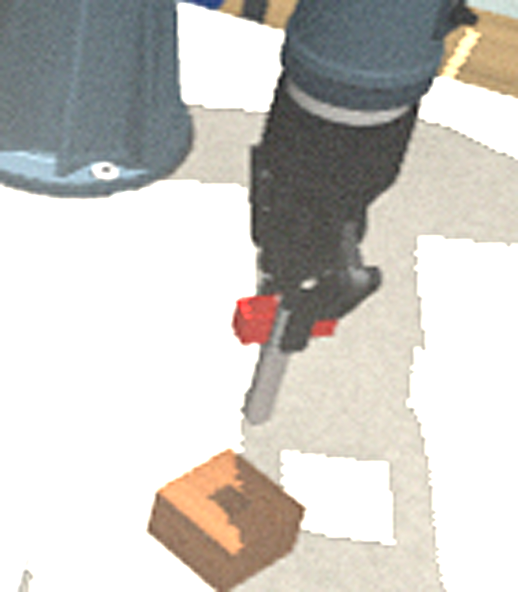

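The key is clear of the stand and upright, with its tip at about (257,422) in the crop. I'll check where the tip is relative to the tool.

```bash
python3 - <<'E'
from h import *
s=imaging.snapshot("scene");t=imaging.snapshot("top")
print(proj(s,[402.2,298.4,115]),(257/3.7+390,418/3.7+130)); print(plane(s,257/3.7+390,418/3.7+130,115))
E
python3 -m creep '{"delta_pos":[[0.7,-2.0,0],[0.7,-2.0,0],[0.7,-2.05,0],[0.7,-2.05,0],[0.7,-2.05,0],[0.7,-2.05,0],[0.7,-2.05,0],[0.7,-2.05,0],[0.7,-2.05,0],[0.7,-2.05,0],[0.7,-2.05,0],[0.78,-2.09,0],[0,0,0],[0,0,0],[0,0,0]],"twist":[0,0,0,0,0,0,0,0,0,0,0,0,0,0,0]}'
```

```text
(np.float64(457.7203731917226), np.float64(242.8713233717632)) (459.4594594594595, 242.97297297297297)
[400.38136764 301.96163112 115.        ]
clock: 9.25
tcp_pos: [487.0, 53.6, 153.1]
orientation: [-1.293, -2.862, 0.0]
ft_force: [0.4, 0.2, -0.9]
gripper_width: 19.0
```

```bash
python3 -m creep '{"delta_pos":[[0,0,-1],[0,0,-1],[0,0,-1],[0,0,0],[0,0,0]],"twist":[0,0,0,0,0]}'
python3 - <<'E'
from h import *
s=imaging.snapshot("scene");t=imaging.snapshot("top")
im2=cv2.convertScaleAbs(cv2.resize(np.ascontiguousarray(s["image"][160:280,300:420,::-1]),None,fx=5,fy=5,interpolation=cv2.INTER_CUBIC),alpha=1.6)
cv2.imwrite("pics/s10.png",im2)
im2=cv2.convertScaleAbs(cv2.resize(np.ascontiguousarray(t["image"][230:330,250:370,::-1]),None,fx=5,fy=5,interpolation=cv2.INTER_CUBIC),alpha=2.5)
cv2.imwrite("pics/t10.png",im2)
print((np.array(proj(s,[487,53.6,85]))-[300,160])*5)
E
```

```text
clock: 9.67
tcp_pos: [486.4, 53.8, 122.3]
orientation: [-1.29, -2.861, 0.001]
ft_force: [0.6, 0.5, -2.2]
gripper_width: 19.6
[241.4971355  376.39135621]
```

View pics/s10.png

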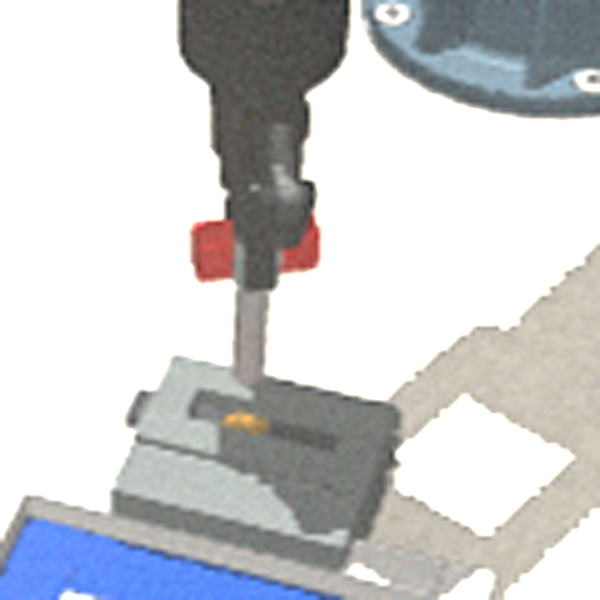

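View pics/t10.png

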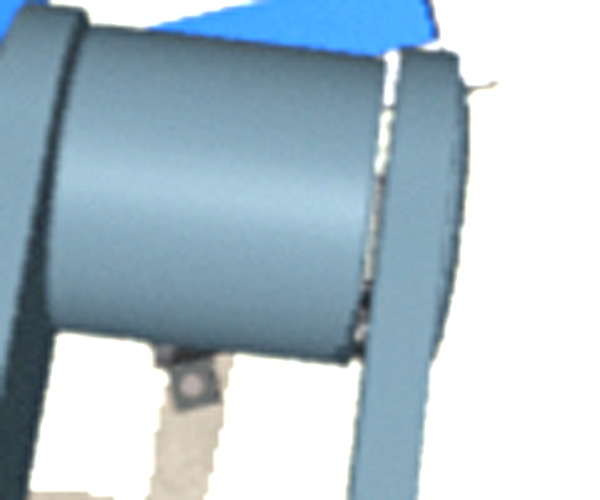

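```bash
python3 - <<'E'
from h import *
s=imaging.snapshot("scene")
f=lambda p:(np.array(proj(s,p))-[300,160])*5
ex=np.array([np.cos(np.radians(12.5)),np.sin(np.radians(12.5)),0]);ey=np.array([-ex[1],ex[0],0])
sc=np.array([487,53,50.])
print("screw",f(sc),"minus7",f(sc-7*ex),"-7,y+-10",f(sc-7*ex+10*ey),f(sc-7*ex-10*ey))
print("tool at floor",f([486.7,53.7,50]), f([486.7,53.7,85]))
h=cv2.cvtColor(s["image"],cv2.COLOR_RGB2HSV)[230:252,335:365]
m=((h[...,0]>10)&(h[...,0]<30)&(h[...,1]>90)); ys,xs=np.where(m)
for y in sorted(set(ys)): print(y+230, xs[ys==y].min()+335,xs[ys==y].max()+335)
E
```

```text
screw [237.76335641 425.90484309] minus7 [241.83146616 416.78856959] -7,y+-10 [260.63266963 421.37179695] [223.11080931 412.22497733]
tool at floor [239.25493474 426.06508549] [241.97116998 376.11167515]
243 345 350
244 345 352
245 347 352
246 351 352
```

The scene view shows the tip about 1–2 mm too far along +y relative to the brass (tip column 248, brass centre 245). I'll nudge that out and descend to just above the slot.

```bash
python3 -m creep '{"delta_pos":[[0.05,-0.15,-0.5],[0,0,-0.7],[0,0,-0.7],[0,0,-0.4],[0,0,0],[0,0,0]],"twist":[0.5,0.5,0,0,0,0]}'
python3 - <<'E'
from h import *
s=imaging.snapshot("scene")
im2=cv2.convertScaleAbs(cv2.resize(np.ascontiguousarray(s["image"][200:270,310:400,::-1]),None,fx=8,fy=8,interpolation=cv2.INTER_CUBIC),alpha=1.6)
cv2.imwrite("pics/s11.png",im2)
E
```

```text
clock: 10.32
tcp_pos: [487.7, 51.8, 100.2]
orientation: [-1.267, -2.873, 0.0]
ft_force: [-0.5, -0.3, -1.2]
gripper_width: 19.0
```

View pics/s11.png

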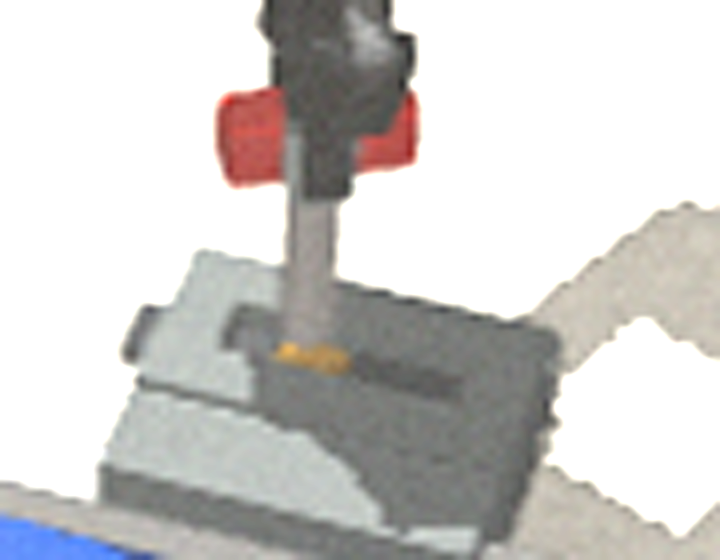

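The shaft's lower end (column ~310) lines up with the brass (275–350). Now I'll feel downward.

```bash
python3 -m creep '{"delta_pos":[[0,0,-0.2],[0,0,-0.2],[0,0,-0.2],[0,0,-0.2],[0,0,-0.1],[0,0,0],[0,0,0]],"twist":[0,0,0,0,0,0,0]}'
python3 -m creep '{"delta_pos":[[0,0,-0.1],[0,0,-0.1],[0,0,0],[0,0,0]],"twist":[0,0,0,0]}'
python3 -m creep '{"delta_pos":[[0,0,-0.1],[0,0,-0.1],[0,0,0],[0,0,0]],"twist":[0,0,0,0]}'
```

```text
clock: 10.95
tcp_pos: [488.0, 51.8, 91.6]
orientation: [-1.267, -2.874, 0.0]
ft_force: [0.4, 0.2, -0.9]
gripper_width: 19.0
clock: 11.28
tcp_pos: [488.0, 51.8, 89.6]
orientation: [-1.267, -2.874, 0.0]
ft_force: [0.2, 0.5, -1.2]
gripper_width: 19.1
clock: 11.62
tcp_pos: [488.0, 51.8, 87.6]
orientation: [-1.267, -2.874, 0.0]
ft_force: [-0.5, 0.5, -1.3]
gripper_width: 19.2
```

```bash
for i in 1 2 ; do python3 -m creep '{"delta_pos":[[0,0,-0.1],[0,0,0],[0,0,0]],"twist":[0,0,0]}' | sed -n 2,4p; done
```

```text
tcp_pos: [488.0, 51.8, 86.6]
orientation: [-1.267, -2.874, 0.0]
ft_force: [0.4, 0.3, -1.7]
tcp_pos: [488.0, 51.8, 85.6]
orientation: [-1.267, -2.874, 0.0]
ft_force: [-0.3, 0.8, -1.3]
```

```bash
python3 -m creep '{"delta_pos":[[0,0,-0.1],[0,0,0],[0,0,0]],"twist":[0,0,0]}' | sed -n 2,4p
```

```text
tcp_pos: [488.0, 51.8, 84.6]
orientation: [-1.267, -2.874, 0.0]
ft_force: [0.1, -0.2, -1.5]
```

```bash
python3 -m creep '{"delta_pos":[[0,0,-0.1],[0,0,0],[0,0,0]],"twist":[0,0,0]}' | sed -n 2,4p
```

```text
tcp_pos: [488.0, 51.8, 83.6]
orientation: [-1.267, -2.874, 0.0]
ft_force: [0.4, 0.2, -0.6]
```

```bash
python3 -m creep '{"delta_pos":[[0,0,-0.1],[0,0,0],[0,0,0]],"twist":[0,0,0]}' | sed -n 2,4p
```

```text
tcp_pos: [488.0, 51.8, 82.6]
orientation: [-1.267, -2.874, 0.0]
ft_force: [0.4, -0.3, -0.3]
```

```bash
python3 -m creep '{"delta_pos":[[0,0,-0.05],[0,0,0],[0,0,0]],"twist":[0,0,0]}' | sed -n 2,4p
```

```text
tcp_pos: [488.1, 51.8, 82.2]
orientation: [-1.267, -2.875, 0.0]
ft_force: [0.1, 0.1, -1.7]
```

```bash
python3 -m creep '{"delta_pos":[[0,0,-0.05],[0,0,0],[0,0,0]],"twist":[0,0,0]}' | sed -n 2,4p
```

```text
tcp_pos: [488.1, 51.8, 81.7]
orientation: [-1.268, -2.875, -0.0]
ft_force: [-0.3, -0.5, -1.3]
```

```bash
python3 -m creep '{"delta_pos":[[0,0,-0.05],[0,0,0],[0,0,0]],"twist":[0,0,0]}' | sed -n 2,4p
```

```text
tcp_pos: [488.0, 51.8, 81.2]
orientation: [-1.267, -2.874, -0.0]
ft_force: [-0.1, 0.1, -1.4]
```

```bash
python3 -m creep '{"delta_pos":[[0,0,-0.05],[0,0,0],[0,0,0]],"twist":[0,0,0]}' | sed -n 2,4p
```

```text
tcp_pos: [488.0, 51.9, 80.7]
orientation: [-1.267, -2.874, -0.0]
ft_force: [-0.3, 1.5, -1.5]
```

```bash
python3 -m creep '{"delta_pos":[[0,0,-0.05],[0,0,0],[0,0,0]],"twist":[0,0,0]}' | sed -n 2,4p
```

```text
tcp_pos: [488.0, 51.9, 80.2]
orientation: [-1.267, -2.874, -0.0]
ft_force: [-1.1, 1.2, 0.9]
```

```bash
python3 -m creep '{"delta_pos":[[0,0,-0.05],[0,0,0],[0,0,0]],"twist":[0,0,0]}' | sed -n 2,4p
```

```text
tcp_pos: [488.0, 51.9, 79.7]
orientation: [-1.267, -2.874, -0.0]
ft_force: [-1.2, 2.0, 1.9]
```

```bash
python3 -m creep '{"delta_pos":[[0,0,-0.05],[0,0,0],[0,0,0]],"twist":[0,0,0]}' | sed -n 2,4p
```

```text
tcp_pos: [488.0, 52.0, 79.3]
orientation: [-1.267, -2.874, -0.0]
ft_force: [-2.6, 3.0, 3.3]
```

First contact is at key z≈42.3, on the bevel, with side forces toward (-x,+y). I'll relieve those and turn clockwise to find the flats.

```bash
python3 -m creep '{"delta_pos":[[-0.04,0.06,0],[0,0,0],[0,0,0]],"twist":[0,0,0]}' | sed -n 2,4p
```

```text
tcp_pos: [487.7, 52.3, 79.1]
orientation: [1.267, 2.874, -0.0]
ft_force: [-1.0, 1.7, 1.1]
```

```bash
python3 -m creep '{"delta_pos":[[0,0,-0.03],[0,0,0],[0,0,0]],"twist":[-3,-3,0]}' | sed -n 2,4p; python3 -c "
from bench import bot;print(bot.observe()['wrist_torque'])"
```

```text
tcp_pos: [487.5, 52.4, 78.7]
orientation: [-1.419, -2.803, 0.0]
ft_force: [-1.3, 2.6, 0.6]
[0.39688315 0.32945004 0.05547452]
```

```bash
python3 -m creep '{"delta_pos":[[0,0,0],[0,0,0],[0,0,0]],"twist":[-3,-3,0]}' | sed -n 2,4p; python3 -c "
from bench import bot;print(bot.observe()['wrist_torque'])"
```

```text
tcp_pos: [487.2, 52.4, 78.6]
orientation: [-1.561, -2.725, 0.001]
ft_force: [-1.4, 1.4, -0.6]
[0.36557295 0.43567123 0.01535134]
```

```bash
python3 -m creep '{"delta_pos":[[0,0.02,-0.1],[0,0,0],[0,0,0]],"twist":[0,0,0]}' | sed -n 2,4p
```

```text
tcp_pos: [487.1, 52.5, 77.4]
orientation: [-1.559, -2.727, 0.001]
ft_force: [-2.5, 0.8, -1.0]
```

```bash
python3 -m creep '{"delta_pos":[[0,0,-0.1],[0,0,0],[0,0,0]],"twist":[0,0,0]}' | sed -n 2,4p; python3 -c "
from bench import bot;print(bot.observe()['wrist_torque'])"
```

```text
tcp_pos: [487.1, 52.5, 76.5]
orientation: [-1.56, -2.726, 0.001]
ft_force: [-4.3, 0.5, -0.9]
[ 0.1342498   0.83206248 -0.01536797]
```

The flats seem aligned and the key is dropping freely (end ≈38.5 mm). I'll relieve the side force in x and keep lowering.

```bash
python3 -m creep '{"delta_pos":[[-0.08,0,-0.05],[0,0,-0.05],[0,0,0],[0,0,0]],"twist":[0,0,0,0]}' | sed -n 2,4p; python3 -c "
from bench import bot;print(bot.observe()['wrist_torque'])"
```

```text
tcp_pos: [486.9, 52.6, 75.9]
orientation: [1.561, 2.726, 0.0]
ft_force: [-3.1, 0.1, 0.8]
[0.16954316 0.61873531 0.07541189]
```

```bash
python3 -m creep '{"delta_pos":[[0,0,-0.1],[0,0,0],[0,0,0]],"twist":[0,0,0]}' | sed -n 2,4p; python3 -c "
from bench import bot;print(bot.observe()['wrist_torque'])"
```

```text
tcp_pos: [486.9, 52.6, 74.9]
orientation: [1.561, 2.726, 0.0]
ft_force: [-2.8, 0.4, 0.3]
[0.12504743 0.61925874 0.03798925]
```

```bash
python3 -m creep '{"delta_pos":[[-0.03,0,-0.1],[0,0,-0.1],[0,0,0],[0,0,0]],"twist":[0,0,0,0]}' | sed -n 2,4p
```

```text
tcp_pos: [486.8, 52.6, 72.8]
orientation: [1.561, 2.726, 0.0]
ft_force: [-1.7, 0.4, -0.3]
```

```bash
python3 -m creep '{"delta_pos":[[-0.03,0,-0.1],[0,0,-0.1],[0,0,0],[0,0,0]],"twist":[0,0,0,0]}' | sed -n 2,4p
```

```text
tcp_pos: [486.5, 52.6, 70.9]
orientation: [1.561, 2.726, 0.001]
ft_force: [-0.5, 1.6, 0.4]
```

```bash
python3 -m creep '{"delta_pos":[[0,0,-0.1],[0,0,0],[0,0,0],[0,0,0]],"twist":[0,0,0,0]}' | sed -n 2,4p
```

```text
tcp_pos: [486.5, 52.6, 70.0]
orientation: [1.561, 2.726, 0.0]
ft_force: [-0.6, 1.0, -0.1]
```

```bash
python3 -m creep '{"delta_pos":[[0,0,-0.1],[0,0,0],[0,0,0]],"twist":[0,0,0]}' | sed -n 2,4p
```

```text
tcp_pos: [486.5, 52.6, 69.0]
orientation: [1.561, 2.726, 0.0]
ft_force: [-0.6, 0.5, 0.9]
```

```bash
python3 -m creep '{"delta_pos":[[0,0,-0.05],[0,0,0],[0,0,0]],"twist":[0,0,0]}' | sed -n 2,4p
```

```text
tcp_pos: [486.5, 52.6, 68.5]
orientation: [1.561, 2.726, 0.0]
ft_force: [0.4, 1.7, 2.1]
```

```bash
python3 -m creep '{"delta_pos":[[0,0,-0.05],[0,0,0],[0,0,0]],"twist":[0,0,0]}' | sed -n 2,4p
```

```text
tcp_pos: [486.4, 52.6, 68.0]
orientation: [1.561, 2.726, 0.0]
ft_force: [1.2, 0.8, 2.4]
```

```bash
python3 -m creep '{"delta_pos":[[0,0,-0.05],[0,0,0],[0,0,0]],"twist":[0,0,0]}' | sed -n 2,4p
```

```text
tcp_pos: [486.5, 52.5, 67.9]
orientation: [1.561, 2.726, 0.0]
ft_force: [-2.1, 0.7, 6.1]
```

The key has bottomed at reported z≈67.9, which puts its end at ≈30 mm, at about 8 N. It is seated. I'll ease the press and start turning clockwise, watching the forces.

```bash
python3 -m creep '{"delta_pos":[[0,0,0.05],[0,0,0],[0,0,0],[0,0,0],[0,0,0],[0,0,0]],"twist":[0,-5,-5,-5,-5,0]}' | sed -n 2,4p;  python3 -c "
from bench import bot;print(bot.observe()['wrist_torque'])"
```

```text
tcp_pos: [486.0, 52.4, 67.9]
orientation: [-2.014, -2.411, 0.001]
ft_force: [-1.3, -0.0, 3.6]
[ 0.0677249   0.32697266 -0.01597711]
```

```bash
python3 -m creep '{"delta_pos":[[0,0,0],[0,0,0],[0,0,0],[0,0,0],[0,0,0]],"twist":[-5,-5,-5,-5,0]}' | sed -n 2,4p;  python3 -c "
from bench import bot;print(bot.observe()['wrist_torque'])"
```

```text
tcp_pos: [485.6, 52.3, 67.9]
orientation: [-2.4, -2.026, 0.002]
ft_force: [-2.6, 0.0, 5.0]
[-0.03570712  0.66330626  0.04754795]
```

```bash
python3 -m creep '{"delta_pos":[[-0.07,0,0.02],[0,0,0],[0,0,0],[0,0,0],[0,0,0],[0,0,0],[0,0,0]],"twist":[-5,-5,-5,-5,-5,-5,0]}' | sed -n 2,4p;  python3 -c "
from bench import bot;print(bot.observe()['wrist_torque'])"
```

```text
tcp_pos: [484.8, 52.5, 67.9]
orientation: [-2.842, -1.337, 0.002]
ft_force: [-2.8, 0.2, 3.9]
[ 0.10719054  0.73981113 -0.02878076]
```

```bash
python3 -m creep '{"delta_pos":[[0,0,0.02],[0,0,0],[0,0,0],[0,0,0],[0,0,0],[0,0,0]],"twist":[-5,-5,-5,-5,0,0]}' | sed -n 2,4p;  python3 -c "
from bench import bot;print(bot.observe()['wrist_torque'])"
```

```text
tcp_pos: [484.5, 52.8, 67.9]
orientation: [-3.028, -0.832, 0.003]
ft_force: [-4.7, 1.7, 5.3]
[ 0.40127906  1.08211528 -0.04114851]
```

I've turned 90° so far (tool yaw −59°). I'll relieve the side force, release, lift and look.

```bash
python3 -m creep '{"delta_pos":[[-0.06,0.03,0.03],[-0.06,0.03,0],[0,0,0]],"twist":[0,0,0]}' | sed -n 2,4p
python3 -m creep '{"delta_pos":[[0,0,0],[0,0,0],[0,0,0],[0,0,0],[0,0,0],[0,0,0],[0,0,0],[0,0,0],[0,0,1],[0,0,2],[0,0,2],[0,0,1.5],[0,0,0],[0,0,0]],"twist":[0,0,0,0,0,0,0,0,0,0,0,0,0,0]}' 8.5
python3 - <<'E'
from h import *
s=imaging.snapshot("scene")
im2=cv2.convertScaleAbs(cv2.resize(np.ascontiguousarray(s["image"][170:270,300:400,::-1]),None,fx=6,fy=6,interpolation=cv2.INTER_CUBIC),alpha=1.6)
cv2.imwrite("pics/s12.png",im2)
E
```

```text
tcp_pos: [484.1, 53.0, 68.0]
orientation: [3.031, 0.827, -0.001]
ft_force: [-1.0, -0.5, -4.2]
clock: 21.87
tcp_pos: [485.2, 53.1, 134.8]
orientation: [3.031, 0.824, 0.004]
ft_force: [0.4, -0.6, -0.2]
gripper_width: 85.0
```

View pics/s12.png

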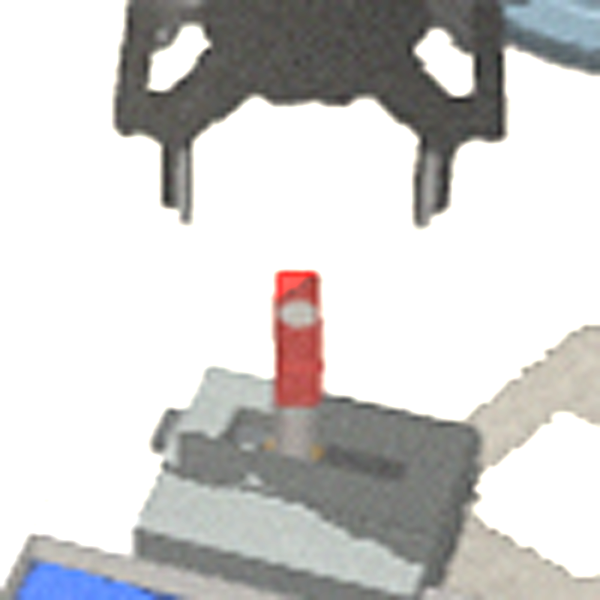

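The key stands upright in the screw with its bar pointing toward the camera and its disk at crop (298,313). I'll check its height and position.

```bash
python3 - <<'E'
from h import *
s=imaging.snapshot("scene")
u=(298/6+300,313/6+170)
for z in(129,135): print(z,plane(s,*u,z))
print(bot.observe()["joint_pos"])
E
```

```text
129 [486.43062777  55.08698577 129.        ]
135 [492.38728303  58.17625301 135.        ]
[-1.34785889e-01  5.40585799e-02  1.88624977e+00  2.87266376e-06
  1.20240807e+00  9.05186795e-01]
```

The disk's ray at z=129 gives (486.4,55.1), so it is seated at the right height. From the zero-force poses, the screw axis in robot coordinates is at about (485.6,54.1), and the first grip was 1.7 mm off along the bar. I'll centre on it and regrasp.

```bash
python3 -m creep '{"delta_pos":[[0.04,0.1,-1],[0,0,-2],[0,0,-2],[0,0,-1],[0,0,-0.6],[0,0,0],[0,0,0]],"twist":[0,0,0,0,0,0,0]}'
python3 -m creep '{"delta_pos":[[0,0,0],[0,0,0],[0,0,0],[0,0,0],[0,0,0],[0,0,0],[0,0,0],[0,0,0],[0,0,0],[0,0,0]],"twist":[0,0,0,0,0,0,0,0,0,0]}' 0 60
```

```text
clock: 22.55
tcp_pos: [484.7, 54.2, 67.4]
orientation: [-3.031, -0.824, 0.001]
ft_force: [1.0, -0.3, 0.9]
gripper_width: 84.9
clock: 23.38
tcp_pos: [485.1, 54.1, 67.9]
orientation: [3.031, 0.824, 0.001]
ft_force: [-0.4, -0.9, 3.6]
gripper_width: 18.9
```

```bash
python3 -m creep '{"delta_pos":[[0,0,0.04],[0,0,0],[0,0,0],[0,0,0],[0,0,0],[0,0,0],[0,0,0]],"twist":[-5,-5,-5,-5,-5,-5,0]}' | sed -n 2,4p;  python3 -c "
from bench import bot;print(bot.observe()['wrist_torque'])"
```

```text
tcp_pos: [485.0, 54.2, 68.0]
orientation: [-3.142, -0.006, -0.001]
ft_force: [0.7, 0.0, 1.7]
[-0.03924601 -0.21879451 -0.05434381]
```

```bash
python3 -m creep '{"delta_pos":[[0,0,0],[0,0,0],[0,0,0],[0,0,0],[0,0,0],[0,0,0]],"twist":[-5,-5,-5,-5,-5,0]}' | sed -n 2,4p;  python3 -c "
from bench import bot;print(bot.observe()['wrist_torque'])"
```

```text
tcp_pos: [485.0, 54.2, 68.0]
orientation: [-3.069, 0.67, -0.001]
ft_force: [1.0, 0.3, 1.5]
[ 0.02467431 -0.24982634 -0.04297864]
```

Forces are tiny with the centred grip, and yaw is now −114.6°. I'll regrasp with the tool turned half a turn, which is the same grip but keeps the last joint away from its limit.

```bash
python3 -m creep '{"delta_pos":[[0,0,0],[0,0,0],[0,0,0],[0,0,0],[0,0,0],[0,0,0],[0,0,0],[0,0,0],[0,0,1],[0,0,2],[0,0,2],[0,0,1.5],[0,0,0],[0,0,0]],"twist":[0,0,0,0,0,0,0,0,0,0,0,0,0,0]}' 8.5
python3 -m creep '{"delta_pos":[[0,0,0],[0,0,0],[0,0,0],[0,0,0],[0,0,0],[0,0,0],[0,0,0],[0,0,0],[0,0,0],[0,0,0],[0,0,0],[0,0,0],[0,0,0],[0,0,0],[0,0,0]],"twist":[6,6,6,6,6,6,6,6,6,6,6,6,6,6,6]}'
python3 -m creep '{"delta_pos":[[0,0,0],[0,0,0],[0,0,0],[0,0,0],[0,0,0],[0,0,0],[0,0,0],[0,0,0],[0,0,0],[0,0,0],[0,0,0],[0,0,0],[0,0,0],[0,0,0],[0,0,0],[0,0,0],[0,0,0]],"twist":[6,6,6,6,6,6,6,6,6,6,6,6,6,6,6,0,0]}'
python3 - <<'E'
from h import *
s=imaging.snapshot("scene")
im2=cv2.convertScaleAbs(cv2.resize(np.ascontiguousarray(s["image"][170:270,300:400,::-1]),None,fx=6,fy=6,interpolation=cv2.INTER_CUBIC),alpha=1.6)
cv2.imwrite("pics/s13.png",im2)
o=bot.observe(); print(o["joint_pos"])
E
```

```text
clock: 25.63
tcp_pos: [485.6, 54.1, 134.2]
orientation: [-3.069, 0.669, -0.004]
ft_force: [0.2, -0.7, -0.4]
gripper_width: 84.8
clock: 26.88
tcp_pos: [483.7, 54.3, 131.6]
orientation: [-2.638, -1.703, 0.003]
ft_force: [0.4, 0.3, 0.1]
gripper_width: 85.0
clock: 28.3
tcp_pos: [484.0, 54.3, 132.0]
orientation: [-0.673, -3.067, 0.0]
ft_force: [-0.4, 0.2, 0.4]
gripper_width: 85.0
[-1.32607601e-01  5.64796889e-02  1.88526626e+00 -1.34578080e-05
  1.20131828e+00 -1.27101148e+00]
```

View pics/s13.png

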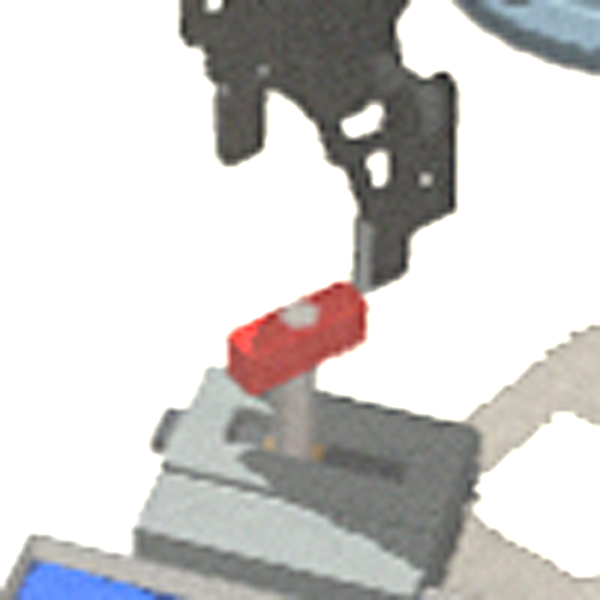

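The key is still upright in the socket and the jaws line up across the bar. Lowering and gripping again.

```bash
python3 -m creep '{"delta_pos":[[0.1,0,-1],[0,0,-2],[0,0,-2],[0,0,-1],[0,0,-0.35],[0,0,0],[0,0,0]],"twist":[0,0,0,0,0,0,0]}'
python3 -m creep '{"delta_pos":[[0,0,0],[0,0,0],[0,0,0],[0,0,0],[0,0,0],[0,0,0],[0,0,0],[0,0,0],[0,0,0],[0,0,0]],"twist":[0,0,0,0,0,0,0,0,0,0]}' 0 60
python3 -c "
from bench import bot;print(bot.observe()['wrist_torque'])"
```

```text
clock: 28.93
tcp_pos: [486.1, 54.1, 69.8]
orientation: [0.67, 3.069, 0.0]
ft_force: [0.4, 0.1, -0.0]
gripper_width: 85.0
clock: 29.77
tcp_pos: [486.0, 54.0, 69.8]
orientation: [0.669, 3.069, -0.0]
ft_force: [-0.9, -0.9, 5.1]
gripper_width: 19.3
[-0.1719491   0.32744134  0.03284503]
```

```bash
python3 -m creep '{"delta_pos":[[0,0,0.02],[0,0,0],[0,0,0],[0,0,0],[0,0,0],[0,0,0]],"twist":[-5,-5,-5,-5,-5,0]}' | sed -n 2,4p;  python3 -c "
from bench import bot;print(bot.observe()['wrist_torque'])"
```

```text
tcp_pos: [485.9, 53.9, 69.8]
orientation: [1.321, 2.85, -0.001]
ft_force: [-0.8, -1.0, 3.2]
[-0.39217025  0.26114086  0.00275994]
```

```bash
python3 -m creep '{"delta_pos":[[0,0,0],[0,0,0],[0,0,0]],"twist":[-4,-4,0]}' | sed -n 2,4p;  python3 -c "
from bench import bot;print(bot.observe()['wrist_torque'])"
```

```text
tcp_pos: [485.8, 53.9, 69.8]
orientation: [1.513, 2.753, -0.001]
ft_force: [-1.1, -2.2, 4.4]
[-0.45539369  0.30274975 -0.02770459]
```

```bash
python3 -m creep '{"delta_pos":[[0,0,0],[0,0,0],[0,0,0]],"twist":[-2,-2,0]}' | sed -n 2,4p;  python3 -c "
from bench import bot;print(bot.observe()['wrist_torque'])"
```

```text
tcp_pos: [485.8, 53.9, 69.8]
orientation: [1.605, 2.701, -0.001]
ft_force: [-2.0, -2.1, 4.8]
[-0.50562177  0.34044881  0.05274961]
```

```bash
python3 -m creep '{"delta_pos":[[0,0,0],[0,0,0],[0,0,0]],"twist":[-2,-2,0]}' | sed -n 2,4p;  python3 -c "
from bench import bot;print(bot.observe()['wrist_torque'])"
```

```text
tcp_pos: [485.8, 53.9, 69.9]
orientation: [1.698, 2.643, -0.001]
ft_force: [-0.6, -2.6, 4.5]
[-0.50357537  0.38915029  0.04135884]
```

```bash
python3 -m creep '{"delta_pos":[[0,0,0],[0,0,0],[0,0,0]],"twist":[-2,-2,0]}' | sed -n 2,4p;  python3 -c "
from bench import bot;print(bot.observe()['wrist_torque'])"
```

```text
tcp_pos: [485.8, 53.9, 69.9]
orientation: [1.789, 2.582, -0.001]
ft_force: [-1.6, -2.0, 5.0]
[-0.52719049  0.3867523  -0.0065466 ]
```

```bash
python3 -m creep '{"delta_pos":[[0,0,0],[0,0,0],[0,0,0]],"twist":[-2,-2,0]}' | sed -n 2,4p;  python3 -c "
from bench import bot;print(bot.observe()['wrist_torque'])"
```

```text
tcp_pos: [485.8, 53.9, 69.8]
orientation: [1.878, 2.518, -0.001]
ft_force: [-1.7, -3.6, 4.9]
[-0.584927    0.41703689  0.07379242]
```

```bash
python3 -m creep '{"delta_pos":[[0,0,0],[0,0,0]],"twist":[-2,0]}' | sed -n 2,4p;  python3 -c "
from bench import bot;print(bot.observe()['wrist_torque'])"
```

```text
tcp_pos: [485.7, 53.9, 69.8]
orientation: [1.921, 2.485, -0.001]
ft_force: [-0.9, -3.3, 5.2]
[-0.53342422  0.41528636  0.01418227]
```

```bash
python3 -m creep '{"delta_pos":[[0,0,0],[0,0,0]],"twist":[-2,0]}' | sed -n 2,4p;  python3 -c "
from bench import bot;print(bot.observe()['wrist_torque'])"
```

```text
tcp_pos: [485.7, 53.9, 69.8]
orientation: [1.965, 2.451, -0.001]
ft_force: [-0.8, -1.2, 5.4]
[-0.52270106  0.39331938  0.03512521]
```

```bash
python3 -m creep '{"delta_pos":[[0,0,0],[0,0,0]],"twist":[-2,0]}' | sed -n 3,4p;  python3 -c "
from bench import bot;print(bot.observe()['wrist_torque'])"
```

```text
orientation: [2.007, 2.417, -0.001]
ft_force: [-2.8, -2.1, 5.3]
[-0.56508876  0.44631469  0.07147726]
```

```bash
python3 -m creep '{"delta_pos":[[0,0,0],[0,0,0]],"twist":[-2,0]}' | sed -n 3,4p;  python3 -c "
from bench import bot;print(bot.observe()['wrist_torque'])"
```

```text
orientation: [2.049, 2.381, -0.001]
ft_force: [-1.6, -2.6, 5.4]
[-0.54429584  0.40586951  0.02960189]
```

```bash
python3 -m creep '{"delta_pos":[[0,0,0],[0,0,0]],"twist":[-2,0]}' | sed -n 3,4p;  python3 -c "
from bench import bot;print(bot.observe()['wrist_torque'])"
```

```text
orientation: [2.09, 2.345, -0.001]
ft_force: [-2.2, -3.0, 5.4]
[-0.60712791  0.46225557  0.03380642]
```

```bash
python3 -m creep '{"delta_pos":[[0,0,0],[0,0,0]],"twist":[-2,0]}' | sed -n 3,4p;  python3 -c "
from bench import bot;print(bot.observe()['wrist_torque'])"
```

```text
orientation: [2.13, 2.309, -0.001]
ft_force: [-1.3, -2.8, 5.0]
[-0.53501838  0.45897162  0.13572465]
```

```bash
python3 -m creep '{"delta_pos":[[0,0,0],[0,0,0]],"twist":[-1,0]}' | sed -n 3,4p;  python3 -c "
from bench import bot;print(bot.observe()['wrist_torque'])"
```

```text
orientation: [2.149, 2.291, -0.001]
ft_force: [-3.2, -2.5, 6.0]
[-0.53736199  0.43949228  0.23883994]
```

```bash
python3 -m creep '{"delta_pos":[[0,0,0],[0,0,0]],"twist":[-1,0]}' | sed -n 3,4p;  python3 -c "
from bench import bot;print(bot.observe()['wrist_torque'])"
```

```text
orientation: [2.169, 2.272, -0.001]
ft_force: [-2.1, -1.9, 6.6]
[-0.56898355  0.46940387  0.26524068]
```

```bash
python3 -m creep '{"delta_pos":[[0,0,0],[0,0,0]],"twist":[-1,0]}' | sed -n 3,4p;  python3 -c "
from bench import bot;print(bot.observe()['wrist_torque'])"
```

```text
orientation: [2.189, 2.253, -0.001]
ft_force: [-1.7, -2.5, 5.8]
[-0.57543384  0.4993937   0.32073666]
```

Torque now rises steadily, from 0.14 to 0.32 N·m over 3°. The total turn of about 206° matches the 3.6 rad range, so this is the stop. I'll relax, release and lift away.

```bash
python3 -m creep '{"delta_pos":[[-0.03,-0.04,0.03],[0,0,0.03],[0,0,0]],"twist":[2,2,0]}' | sed -n 2,4p;  python3 -c "
from bench import bot;print(bot.observe()['wrist_torque'])"
python3 -m creep '{"delta_pos":[[0,0,0],[0,0,0],[0,0,0],[0,0,0],[0,0,0],[0,0,0],[0,0,0],[0,0,0],[0,0,1],[0,0,2],[0,0,2],[0,0,2],[0,0,2],[0,0,2],[0,0,0],[0,0,0],[0,0,0]],"twist":[0,0,0,0,0,0,0,0,0,0,0,0,0,0,0,0,0]}' 8.5
python3 - <<'E'
from h import *
s=imaging.snapshot("scene")
im2=cv2.convertScaleAbs(cv2.resize(np.ascontiguousarray(s["image"][170:270,300:400,::-1]),None,fx=6,fy=6,interpolation=cv2.INTER_CUBIC),alpha=1.6)
cv2.imwrite("pics/s14.png",im2); cv2.imwrite("pics/s14f.png",s["image"][:,:,::-1])
E
```

```text
tcp_pos: [485.4, 53.7, 69.9]
orientation: [2.108, 2.329, 0.0]
ft_force: [1.2, -1.6, -1.0]
[-0.325854   -0.22988048 -0.02325725]
clock: 34.68
tcp_pos: [485.0, 53.8, 180.0]
orientation: [-2.114, -2.324, 0.0]
ft_force: [1.0, 0.3, 0.1]
gripper_width: 84.8
```

View pics/s14.png

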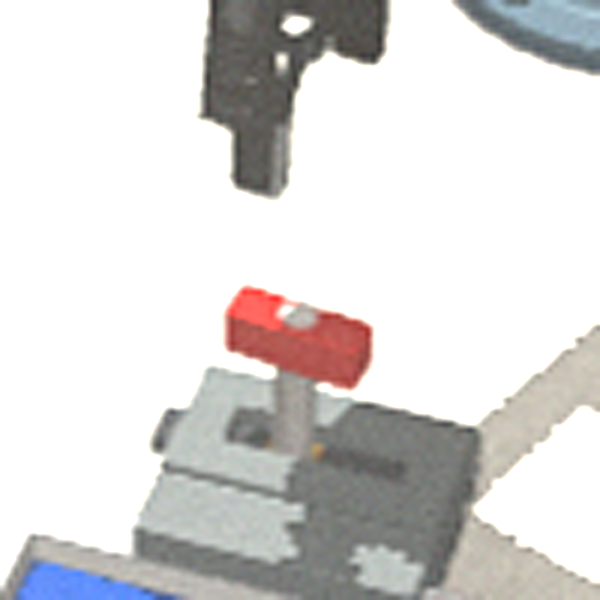

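View pics/s14f.png

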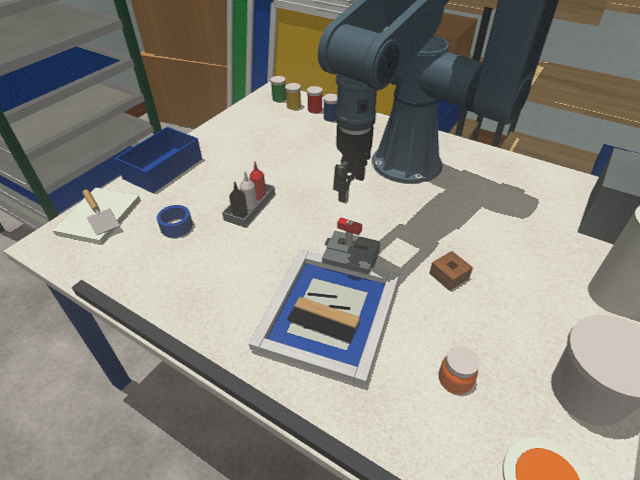

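The key stands upright and seated: its disk is at crop (297,314), unchanged since the first check. The gripper is well clear, and the frame, squeegee, bottles, tape and jar look undisturbed. Handing in.

```bash
python3 -c "
from bench import ticket;print(ticket.close_job())"
```

```text
the job is handed in; nothing more can be done
None
```

The key is seated in the brass screw, the screw is turned clockwise up against its stop, and the key is let go. I handed in at about 35 s; `close_job()` reported no verdict.

**What I did:** I lifted the key from its stand and lowered it into the slot over the screw. It touched the bevel at about 42 mm and dropped in after a 12° clockwise turn. It bottomed with its lower end about 30 mm above the table, at about 8 N. I then turned it clockwise through three grasps, about 206° of tool rotation in all. At the end, the torque rose from about 0.14 to 0.32 N·m over the last 3°, which I took as the stop. I eased back 4° within the key's play and released.

**Last checks:**
- **Seating:** the key stands upright with its disk at the same pixel as right after the first turn, when its height matched full seating.
- **Clearance:** the gripper is open and well above the key.
- **Bystanders:** the squeegee, bottles, jar and tape look unmoved in the last scene picture; I did not measure them.

**What disagreed or is uncertain:**
- **Tool height:** the reported TCP height read about 31 mm lower than the real fingertips, so my first grasp closed just above the handle. I measured the offset in the images and corrected for it.
- **Key position:** the scene camera put the key 1–3 mm further along y than the robot did. Part of that was the first grip being 1.7 mm off centre along the bar.
- **Stop angle:** at the first rise in torque, the key was about 4–5° past where I expected, allowing for play. I put that down to yaw error in the grip and the clamp.
- **Screw angle:** I could not read it directly; the stop is judged from the torque rise and the total turn.

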